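# Move the bench camera from its parking dock to the working stand and lock its ball coupler

### The arm

A 7-joint arm with a two-finger parallel gripper is mounted at the origin on a cart in front of the work surface, level with it; the furniture and walls round the work are solid. World frame = base frame: x ahead of the robot, y to its left, z up, the work surface at z = 0. Lengths are in m, angles in rad, forces in N, time in s.
With the tool pointing down it reaches from about 0.4 to 0.85 m from the base axis. Payload 10.4 kg.
Tool frame: the origin (TCP) lies on the centre line of the jaws, within the pads' length; the fingertips stand 11 mm ahead of it and the grasp point (between the pads) lies 8 mm behind it (tip_reach is the distance from the TCP to the fingertips, in m); z points along the fingers, y is the line along which they close (so a half turn about z gives the same grasp; the last joint's range is limited). The gripper opens to 85 mm and grips with 20 to 120 N. Pads are 22 mm wide; open, the fingers measure 114 mm over their backs; the gripper's body (76 mm by 85 mm) begins 54 mm behind the grasp point. The pads swing forward as they close: fully open they stand 13 mm farther back than shut.
Start: joints at [-1.309, 0.332, -0.065, 1.46, 0.022, 1.35, -0.088], TCP at [0.176, 0.6, 0.242] pointing down, gripper open.
Joint ranges: [-2.6, 2.6], [-0.5, 2.12], [-1.47, 1.34], [0.16, 2.42], [-1.27, 4.41], [0.06, 2.06], [-2.6, 2.6]. Speed limits (rad/s): [2.22, 2.22, 2.79, 2.79, 3.14, 3.14, 3.14].

### API

Orientations are given as a unit quaternion [x, y, z, w].
In Python, from workcell import get_obs, camera, hand_in, tip_reach gives the robot as it stands. The module is installed in compiled form; this text tells all that it offers.
- The arm moves only by the tool move_arm, never from a script. Its argument "plan" is a list of rows, each an object with "delta_pos": the shift along the tool's x, y, z in shares of 0.8 m (1.0 is 0.8 m), a list of three; "turn": the turn, a rotation vector about the tool's x, y, z in a scale on which 1.0 is pi/2 rad, a list of three; "fingers": the closure, from 0 (fully open) to 1 (shut). A call has 1 to 12 rows; each row is the pose to reach, as a shift and turn from the pose commanded when the call began, along the tool's axes at that moment; what a row does not reach only later rows make up. A row lasts 1/8 s, in which the tool goes at most 62.5 mm and 10.7 degrees, less where a joint would pass 70% of its speed; a pose out of reach is approached as far as the arm can. A shift or turn number past 1, either way, is cut back to 1. A call with a gripper value outside its range is refused whole. The fingers move at their own pace and stop on an object; "force" is the grip in N (left out, the last holds). Time passes only in rows, so rows that repeat a pose let the fingers close. It gives the time, the measured TCP pose, the force, the opening and the grip force at its end, in the units of the state.
- get_obs(): the state, without advancing time (a new reading comes with each control period).
- camera(name): name is "scene" or "top"; returns a dict with "color" (480x640x3 uint8, red, green, blue), "range_z" (480x640 float32, m along the optical axis (not along the pixel's ray), 0 where there is no reading), "fx", "fy", "cx", "cy" (pixels), "k1" (the pictures are not rectified: a ray, as slopes to the right and down, at radius r is drawn at 1 + k1 r^2 times it, then the intrinsics apply), "R" (3x3) and "t" (3): a world point X has camera coordinates R X + t. Camera axes: x right, y down, z forward; pixel columns grow to the right and rows downward; lengths in m; the calibration is good to about 2 mm. A picture is of the moment at which its call begins.
- hand_in(): hands the job in; it is judged then, once.
The state is a dict: "clock": time; "joint_pos": joint angles; "joint_velocities": joint speeds; "tau": joint torques, N m; "position": TCP position; "ee_rot": TCP orientation; "ft_force": force on the tool from outside, world axes, zero at the start; "torque": the same for the moment, N m; "grip_width": opening from 0.0 (shut) to 1.0 (fully open); "grasp_force": force on a finger pad.
Only numpy, scipy, OpenCV 4.12 (cv2) and the standard library are available. Lean on these libraries where they do the work, as an engineer would, in place of code of your own. Each camera call takes 0.05 s, during which the arm holds its last target. There are 200 camera calls.

### The job

The bench camera is locked on the low parking dock; move it to the tall working stand. Raise the lever at its back to free it, lift it off the dock's ball, lower it gently onto the stand's ball, the locating pin in its hole, until it sits fully home, let go, and press the lever down until it snaps locked. The stand's height varies, so feel your way down: never drop, jam or force the camera on either ball, and leave the other things on the bench alone.

Things in the scene. Friction and masses are not known exactly. Their poses are not given: they have to be found in the camera images.
- camera: Bench camera on its ball coupler, one loose unit of about 0.7 kg, 99 mm tall. Origin: centre of the coupler plate's underside, on the socket's axis; +x: the way the lens looks, z up. Aluminium plate 80 x 64 x 10 mm with a 33 mm bore and, at x = +30 mm, a 9 mm locating hole; housing 49 mm across, bore roof at z = 41 mm. Home = plate flat on a seat disc.
- camera_grip (a point): Centre of the white camera body, 76 mm above the camera's origin: where to hold it. The body is x -29 to +33 mm, 50 mm wide in y with flat sides, z 53 to 99 mm (camera frame); fingers from above closing along y hold it with 25 to 40 N. Black lens, 38 mm across, in front out to x = +58 mm. Mass centre within 8 mm of the socket's axis.
- lever (a joint): Lock lever at the camera's back, rad: 0 = down, level (locked), 0.7 = raised to its stop (open). An over-centre spring drives a jaw under the ball: lifted past about 0.15 it springs up to 0.7 by itself; pressed below about 0.15 it snaps to 0 and stays. If the camera is not fully home the jaw meets the ball, and the lever stops short and springs back up.
- lever_hinge (a point): Hinge axis of the lever: along the camera's y, at x = -33 mm, z = 36 mm of the camera frame. The bar is 15 mm wide in y, about 7 mm thick and reaches 62 mm from the hinge; at 0 it points to the camera's -x, level, its top 40 mm over the plate's underside, with free space below.
- lever_grip (a point): Point in the lever's rubber-covered end, 50 mm from the hinge, where fingers can pinch it (15 mm wide in the camera's y) or push. Lifting here to pass the spring's dead point takes about 2.5 N; pressing the raised lever down takes about 6 to 10 N here, most at the start, and more nearer the hinge.
- dock: Parking dock, fixed: dark steel foot 110 x 90 x 12 mm carrying a low aluminium seat disc 80 mm across, its top 40 mm above the bench. Origin under the foot's centre, on the ball's vertical axis. The camera starts here, home and locked, with the dock's heading.
- dock_ball (a point): Centre of the dock's ball: 30 mm steel ball on a 13 mm neck, centre 24 mm and top 39 mm over the seat. Beside it, 30 mm towards the dock's +x, a 6 mm locating pin with tapered tip stands 14 mm over the seat. The ball has 1.5 mm clearance in the camera's bore, the pin 1.5 mm in its hole. While the lever is down the camera cannot be lifted off.
- stand: Working stand, fixed: dark steel foot 120 x 120 x 14 mm, sleeve with a side knob, and a column with the same seat disc, ball and pin as the dock. Origin under the foot's centre, on the ball's vertical axis; the pin stands 30 mm towards the stand's +x, so a camera that is home has the stand's heading. Stand and column do not yield to pushing.
- stand_clamp (a point): Top of the stand's sleeve, 66 mm above the bench, on the axis. The column is clamped in it at a height that differs from day to day and is not reported: its seat is 80 to 120 mm above the bench (ball top 39 mm, pin top 14 mm above the seat). Feel for it.
- reagent_bottle: White reagent bottle, 41 mm across, 74 mm tall, standing near the work; leave it alone. Origin under its centre.
- timer: White bench timer, 60 x 60 x 15 mm, near the work; leave it alone. Origin under its centre.
- marker_3: Marker pen lying on the bench, 126 mm long; leave it alone. Origin under its middle.

How it is judged:
By the outcome, as a careful person would: the job done as asked, in the order asked, and still so for the second after the job is handed in, with the robot touching nothing.
It also fails if it takes over 72 s, if anything falls off the work surface, if the arm or the gripper's body presses on something with over 40 N, if the wrist force passes 120 N, or if a joint passes its speed limit or range.

## Working session

There is one attempt and no reset: what is moved stays moved. The work goes in short steps, Python scripts to look and compute and a tool call to move; the robot and the scene stay as the last step left them, time stands still between calls to the robot, and variables do not carry over. Pictures are saved under pics/ and viewed, at most 10 in all, crops included, and the job is handed in when it is done.

Besides the shell and the picture viewer there is one more tool, called after "Request:" by a JSON object that holds its "method" and its "body", one argument or row to a line. move_arm: Moves the arm, as the interface text tells. Its arguments: {"type":"object","properties":{"plan":{"type":"array","items":{"type":"object","properties":{"delta_pos":{"type":"array","items":{"type":"number"}},"turn":{"type":"array","items":{"type":"number"}},"fingers":{"type":"number"}}}},"force":{"type":"number"}},"required":["plan"]}

```bash
mkdir -p pics
cat > h.py <<'E'
import numpy as np, cv2
from workcell import get_obs, camera, hand_in, tip_reach
def cloud(c):
    v,u=np.mgrid[0:480,0:640]; xd=(u-c['cx'])/c['fx']; yd=(v-c['cy'])/c['fy']
    x,y=xd.copy(),yd.copy()
    for _ in range(8):
        s=1+c['k1']*(x*x+y*y); x=xd/s; y=yd/s
    z=c['range_z']; P=np.stack([x*z,y*z,z],-1)
    W=(P-c['t'])@c['R']; W[z==0]=np.nan
    return W
E
python3 - <<'E'
from h import *
o=get_obs(); print({k:np.round(v,3).tolist() for k,v in o.items()}, tip_reach)
for n in('scene','top'):
    c=camera(n); cv2.imwrite(f'pics/{n}0.png',c['color'][...,::-1]); np.savez(f'{n}0.npz',**c)
    print(n,c['fx'],c['k1'],(-c['R'].T@c['t']).round(3),c['R'].round(3).tolist())
E
```

```text
{'clock': 0.0, 'joint_pos': [-1.309, 0.333, -0.065, 1.461, 0.022, 1.35, -0.088], 'joint_velocities': [0.0, 0.001, 0.001, -0.001, 0.0, -0.001, -0.001], 'tau': [-0.001, -62.545, 0.049, -39.16, 0.016, 0.01, -0.0], 'position': [0.175, 0.599, 0.242], 'ee_rot': [0.142, 0.99, -0.001, -0.0], 'ft_force': [-0.124, -0.98, 0.558], 'torque': [-0.013, 0.013, 0.021], 'grasp_force': 0.0, 'grip_width': 1.0} 0.011
scene 597.9140112878043 -0.12292014338877055 [-0.429 -0.783  0.621] [[0.547, -0.837, -0.007], [-0.324, -0.203, -0.924], [0.772, 0.507, -0.382]]
top 473.827877098312 -0.11543496431885006 [ 0.42  -0.078  0.942] [[-0.069, -0.998, 0.006], [-0.973, 0.066, -0.223], [0.222, -0.021, -0.975]]
```

View pics/scene0.png

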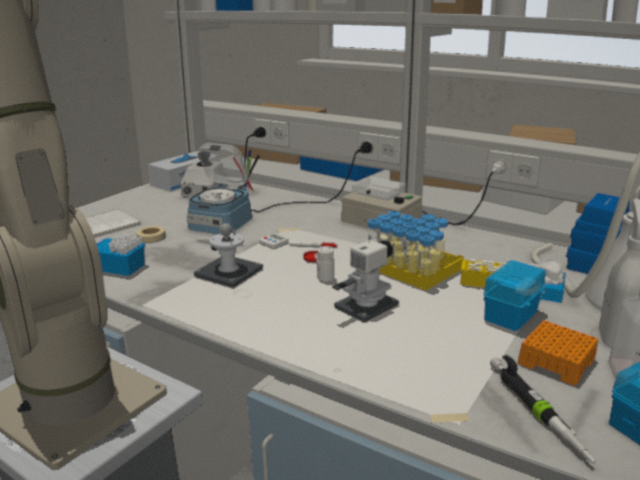

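View pics/top0.png

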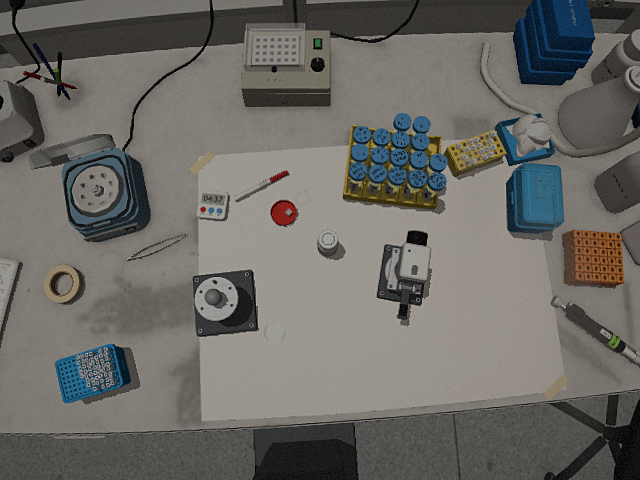

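The scene view shows the stand at (228,255) and the camera on its dock at (368,285). In the top view, the stand's ball is at (214,298), the camera body at (414,260) with its lens up the image, and the lever's end at (403,310). The bottle is at (328,240).

```bash
cat > m.py <<'E'
from h import *
T=dict(np.load('top0.npz'));S=dict(np.load('scene0.npz'))
WT=cloud(T);WS=cloud(S)
def rect(P):
    r=cv2.minAreaRect((P[:,:2]*1000).astype(np.float32)); return np.round(r[0],1),np.round(r[1],1),round(r[2],1)
def box(W,c,h): return (abs(W[...,0]-c[0])<h)&(abs(W[...,1]-c[1])<h)
g=WT[298,214];d=WT[262,414];lv=WT[310,403]
print('ball px',g,'cam px',d,'lever px',lv)
for n,W,C in(('top',WT,T),('scene',WS,S)):
    gray=C['color'].max(-1).astype(int)
    b=box(W,g,.1);z=W[...,2]
    bt=W[b&(z>z[b].max()-.004)] if b.any() else None
    print(n,'stand maxz',np.nanmax(z[b]),'pts',len(bt),bt.mean(0).round(4))
    h,e=np.histogram(z[b],np.arange(-.01,.18,.004)); print(dict(zip((e[:-1]*1000).round().astype(int).tolist(),h.tolist())))
    f=b&(z>.008)&(z<.022)&(gray<90); print('foot',f.sum(),rect(W[f]))
    k=box(W,d,.12); h,e=np.histogram(z[k],np.arange(-.01,.18,.004)); print(dict(zip((e[:-1]*1000).round().astype(int).tolist(),h.tolist())))
    t=k&(z>.132)&(z<.146)&(gray>110); print('body',t.sum(),rect(W[t]),W[t].mean(0))
    f=k&(z>.006)&(z<.02)&(gray<90); print('dockfoot',f.sum(),rect(W[f]))
    l=k&(z>.06)&(z<.09)&(gray<90)&(W[...,0]<d[0]-.045); print('lever',l.sum(),rect(W[l]),W[l].mean(0))
    l=box(W,WT[240,328],.03)&(z>.03); print('bottle',W[l].mean(0),np.nanmax(z[l]))
img=cv2.resize(T['color'][260:345,185:265,::-1],None,fx=5,fy=5,interpolation=cv2.INTER_CUBIC)
im2=cv2.resize(T['color'][225:325,370:440,::-1],None,fx=4.25,fy=4.25,interpolation=cv2.INTER_CUBIC)
cv2.imwrite('pics/crop1.png',np.hstack([img,im2[:425]]))
E
python3 m.py
```

```text
ball px [0.5189403  0.09769629 0.12626816] cam px [ 0.55556085 -0.25070261  0.14321453] lever px [ 0.47920246 -0.2339769   0.08350774]
top stand maxz 0.12901690921969983 pts 63 [0.5227 0.1017 0.1265]
{-10: 0, -6: 483, -2: 4591, 2: 1188, 6: 35, 10: 569, 14: 1484, 18: 112, 22: 1, 26: 0, 30: 0, 34: 0, 38: 0, 42: 0, 46: 0, 50: 0, 54: 0, 58: 0, 62: 0, 66: 0, 70: 0, 74: 0, 78: 1, 82: 89, 86: 998, 90: 184, 94: 1, 98: 3, 102: 2, 106: 1, 110: 10, 114: 29, 118: 46, 122: 96, 126: 41, 130: 0, 134: 0, 138: 0, 142: 0, 146: 0, 150: 0, 154: 0, 158: 0, 162: 0, 166: 0, 170: 0, 174: 0}
foot 2124 (array([523.1, 103.1]), array([120.7, 120.9]), 2.5)
{-10: 0, -6: 465, -2: 7677, 2: 2599, 6: 44, 10: 429, 14: 252, 18: 8, 22: 0, 26: 0, 30: 0, 34: 8, 38: 48, 42: 40, 46: 57, 50: 261, 54: 37, 58: 9, 62: 7, 66: 8, 70: 7, 74: 17, 78: 179, 82: 167, 86: 52, 90: 0, 94: 1, 98: 9, 102: 17, 106: 18, 110: 14, 114: 13, 118: 33, 122: 22, 126: 63, 130: 120, 134: 246, 138: 791, 142: 115, 146: 1, 150: 0, 154: 0, 158: 0, 162: 0, 166: 0, 170: 0, 174: 0}
body 864 (array([ 570.9, -256. ]), array([48.9, 85.9]), 76.7) [ 0.55862333 -
[... 801 characters left out ...]
2: 268, 6: 135, 10: 564, 14: 150, 18: 19, 22: 2, 26: 0, 30: 17, 34: 53, 38: 75, 42: 89, 46: 109, 50: 171, 54: 69, 58: 50, 62: 46, 66: 42, 70: 39, 74: 69, 78: 148, 82: 112, 86: 86, 90: 6, 94: 30, 98: 50, 102: 71, 106: 68, 110: 66, 114: 76, 118: 80, 122: 74, 126: 79, 130: 89, 134: 123, 138: 253, 142: 8, 146: 0, 150: 0, 154: 0, 158: 0, 162: 0, 166: 0, 170: 0, 174: 0}
body 380 (array([ 567.7, -255.8]), array([53.8, 88.7]), 76.3) [ 0.55161735 -0.25637361  0.13850618]
dockfoot 743 (array([ 552.3, -253.5]), array([ 89.5, 108.4]), 76.1)
lever 101 (array([ 486.9, -237.7]), array([16.7, 49.1]), 73.2) [ 0.48416629 -0.23736401  0.07999884]
bottle [ 0.61377259 -0.11181299  0.05651822] 0.07749187819499578
```

View pics/crop1.png

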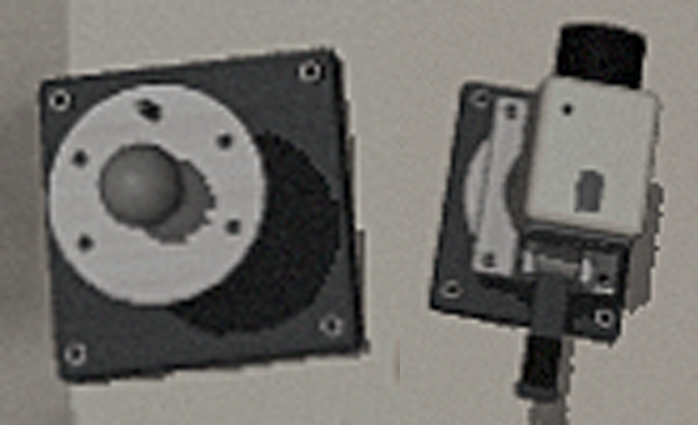

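The crop shows the stand's ball at (140,185) and its pin at (150,108), i.e. towards world +x. On the right, the camera body faces about -14° and its lever, with a rubber end at (545,360), is down.

```bash
cat >> h.py <<'E'
from scipy.spatial.transform import Rotation as Ro
def Rdes(deg):
    a=np.radians(deg); x=np.array([-np.cos(a),-np.sin(a),0]); z=np.array([0,0,-1.]); return np.stack([x,np.cross(z,x),z],1)
def go(pos,deg,o=None,tag=''):
    o=o or get_obs(); R=Ro.from_quat(o['ee_rot']).as_matrix()
    print(tag,'d',(R.T@(np.array(pos)-o['position'])).round(4).tolist(),'turn',Ro.from_matrix(R.T@Rdes(deg)).as_rotvec().round(4).tolist())
def st():
    o=get_obs(); print('t',round(float(o['clock']),2),'p',np.round(o['position'],4).tolist(),'f',np.round(o['ft_force'],2).tolist(),'w',o['grip_width'],'g',o['grasp_force']); return o
E
python3 - <<'E'
from h import *
go([.45,.2,.242],-14); go([.4735,-.2336,.20],-14)
E
```

```text
d [-0.3757, -0.3063, 0.0] turn [-0.0012, 0.0, -0.0404]
 d [-0.52, -0.7158, 0.0425] turn [-0.0012, 0.0, -0.0404]
```

Units first: shifts go in shares of 0.8 m and turns go in shares of pi/2 rad. So -0.716 m / 0.8 = -0.895, -0.52 m / 0.8 = -0.65, -0.04 rad / 1.5708 = -0.0255.

Request:
{"method": "move_arm", "body": {
  "plan": [
    {"delta_pos": [-0.47, -0.3825, 0], "turn": [0, 0, -0.0255], "fingers": 0},
    {"delta_pos": [-0.47, -0.3825, 0], "turn": [0, 0, -0.0255], "fingers": 0},
    {"delta_pos": [-0.47, -0.3825, 0], "turn": [0, 0, -0.0255], "fingers": 0},
    {"delta_pos": [-0.47, -0.3825, 0], "turn": [0, 0, -0.0255], "fingers": 0},
    {"delta_pos": [-0.47, -0.3825, 0], "turn": [0, 0, -0.0255], "fingers": 0},
    {"delta_pos": [-0.47, -0.3825, 0], "turn": [0, 0, -0.0255], "fingers": 0},
    {"delta_pos": [-0.47, -0.3825, 0], "turn": [0, 0, -0.0255], "fingers": 0},
    {"delta_pos": [-0.65, -0.895, 0.0525], "turn": [0, 0, -0.0255], "fingers": 0.3},
    {"delta_pos": [-0.65, -0.895, 0.0525], "turn": [0, 0, -0.0255], "fingers": 0.4},
    {"delta_pos": [-0.65, -0.895, 0.0525], "turn": [0, 0, -0.0255], "fingers": 0.4},
    {"delta_pos": [-0.65, -0.895, 0.0525], "turn": [0, 0, -0.0255], "fingers": 0.4},
    {"delta_pos": [-0.65, -0.895, 0.0525], "turn": [0, 0, -0.0255], "fingers": 0.4}
  ],
  "force": 25
}}

```text
clock: 1.6
position: [0.456, -0.072, 0.2146]
ee_rot: [0.122, 0.993, 0.0, 0.0]
ft_force: [1.3, 0.8, -0.6]
grip_width: 0.599
grasp_force: 0.0
```

Run:
```python
from h import *
st(); go([.4735,-.2336,.20],-14);go([.4735,-.2336,.068],-14)
```

```text
t 1.6 p [0.456, -0.072, 0.2146] f [1.25, 0.83, -0.64] w 0.599242202856818 g 0.0
 d [-0.0561, -0.1525, 0.0146] turn [0.0006, 0.0002, -0.0002]
 d [-0.0561, -0.1526, 0.1466] turn [0.0006, 0.0002, -0.0002]
```

Request:
{"method": "move_arm", "body": {
  "plan": [
    {"delta_pos": [-0.07, -0.1913, 0.0188], "turn": [0, 0, 0], "fingers": 0.4},
    {"delta_pos": [-0.07, -0.1913, 0.0188], "turn": [0, 0, 0], "fingers": 0.4},
    {"delta_pos": [-0.07, -0.1913, 0.0188], "turn": [0, 0, 0], "fingers": 0.4},
    {"delta_pos": [-0.07, -0.1913, 0.075], "turn": [0, 0, 0], "fingers": 0.4},
    {"delta_pos": [-0.07, -0.1913, 0.1125], "turn": [0, 0, 0], "fingers": 0.4},
    {"delta_pos": [-0.07, -0.1913, 0.1125], "turn": [0, 0, 0], "fingers": 0.4}
  ]
}}

```text
clock: 2.35
position: [0.472, -0.2316, 0.1229]
ee_rot: [0.122, 0.992, 0.0, -0.002]
ft_force: [0.4, 0.9, 0.4]
grip_width: 0.6
grasp_force: 0.0
```

Run:
```python
from h import *
st(); go([.4735,-.2336,.068],-14)
```

```text
t 2.35 p [0.472, -0.2316, 0.1229] f [0.36, 0.9, 0.44] w 0.59955908679622 g 0.0
 d [-0.0022, -0.0015, 0.0549] turn [-0.0005, -0.0045, -0.0007]
```

To row units: 0.055 m / 0.8 = 0.0688, -0.002 m / 0.8 = -0.0025.

Request:
{"method": "move_arm", "body": {
  "plan": [
    {"delta_pos": [-0.0025, -0.0025, 0.0375], "turn": [0, 0, 0], "fingers": 0.4},
    {"delta_pos": [-0.0025, -0.0025, 0.0688], "turn": [0, 0, 0], "fingers": 0.4},
    {"delta_pos": [-0.0025, -0.0025, 0.0688], "turn": [0, 0, 0], "fingers": 0.4},
    {"delta_pos": [-0.0025, -0.0025, 0.0688], "turn": [0, 0, 0], "fingers": 0.7},
    {"delta_pos": [-0.0025, -0.0025, 0.0688], "turn": [0, 0, 0], "fingers": 1},
    {"delta_pos": [-0.0025, -0.0025, 0.0688], "turn": [0, 0, 0], "fingers": 1},
    {"delta_pos": [-0.0025, -0.0025, 0.0688], "turn": [0, 0, 0], "fingers": 1},
    {"delta_pos": [-0.0025, -0.0025, 0.0688], "turn": [0, 0, 0], "fingers": 1}
  ],
  "force": 20
}}

```text
clock: 3.35
position: [0.4752, -0.2345, 0.07]
ee_rot: [0.122, 0.993, 0.0, 0.0]
ft_force: [-0.1, 1.0, 4.4]
grip_width: 0.199
grasp_force: 19.4
```

Run:
```python
from h import *
st()
c=camera('scene'); cv2.imwrite('pics/p4.png',cv2.resize(c['color'][180:340,280:480,::-1],None,fx=3.5,fy=3.5,interpolation=cv2.INTER_CUBIC))
```

```text
t 3.35 p [0.4752, -0.2345, 0.07] f [-0.12, 1.01, 4.37] w 0.19941903804084082 g 19.392057359218597
```

View pics/p4.png

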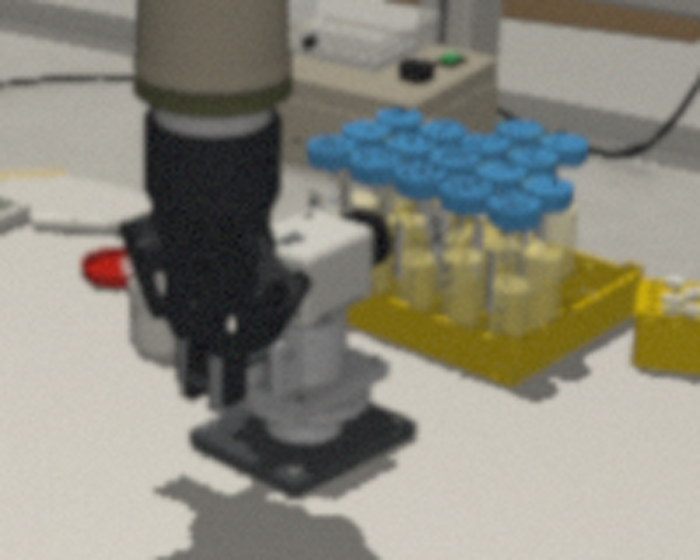

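The picture shows the lever pinched between the fingers at (215,380), with the camera still on its dock.

To row units: -0.029 m / 0.8 = -0.0363, -0.01 m / 0.8 = -0.0125.

Request:
{"method": "move_arm", "body": {
  "plan": [
    {"delta_pos": [0, 0, -0.0063], "turn": [0, 0, 0], "fingers": 1},
    {"delta_pos": [-0.0013, 0, -0.0125], "turn": [0, 0, 0], "fingers": 1},
    {"delta_pos": [-0.0031, 0, -0.0188], "turn": [0, 0, 0], "fingers": 1},
    {"delta_pos": [-0.005, 0, -0.025], "turn": [0, 0, 0], "fingers": 1},
    {"delta_pos": [-0.0088, 0, -0.0313], "turn": [0, 0, 0], "fingers": 1},
    {"delta_pos": [-0.0113, 0, -0.0363], "turn": [0, 0, 0], "fingers": 1},
    {"delta_pos": [-0.0113, 0, -0.0363], "turn": [0, 0, 0], "fingers": 1}
  ]
}}

```text
clock: 4.28
position: [0.4846, -0.2369, 0.0994]
ee_rot: [0.122, 0.993, -0.0, 0.001]
ft_force: [0.5, 0.3, 2.1]
grip_width: 0.193
grasp_force: 19.7
```

To row units: -0.09 m / 0.8 = -0.1125, -0.05 m / 0.8 = -0.0625.

Request:
{"method": "move_arm", "body": {
  "plan": [
    {"delta_pos": [0, 0, 0], "turn": [0, 0, 0], "fingers": 0.5},
    {"delta_pos": [0, 0, 0], "turn": [0, 0, 0], "fingers": 0.3},
    {"delta_pos": [0, 0, 0], "turn": [0, 0, 0], "fingers": 0.3},
    {"delta_pos": [0, 0, -0.0625], "turn": [0, 0, 0], "fingers": 0},
    {"delta_pos": [0, 0, -0.1125], "turn": [0, 0, 0], "fingers": 0},
    {"delta_pos": [0, 0, -0.1125], "turn": [0, 0, 0], "fingers": 0},
    {"delta_pos": [0, 0, -0.1125], "turn": [0, 0, 0], "fingers": 0}
  ]
}}

```text
clock: 5.15
position: [0.4834, -0.2365, 0.1881]
ee_rot: [0.122, 0.993, 0.0, -0.0]
ft_force: [0.4, -0.1, -0.3]
grip_width: 0.998
grasp_force: 0.0
```

Run:
```python
from h import *
st()
c=camera('scene'); cv2.imwrite('pics/p5.png',cv2.resize(c['color'][180:340,280:480,::-1],None,fx=3.5,fy=3.5,interpolation=cv2.INTER_CUBIC))
d=np.array([.970,-.242]);o=np.array([.5540,-.2537])
g=o+.002*d
go([*g,.16],-14);go([*g,.107],-14)
```

```text
t 5.15 p [0.4834, -0.2365, 0.1881] f [0.42, -0.15, -0.31] w 0.9980759760964446 g 0.0
 d [-0.075, 0.0003, 0.0276] turn [0.0002, -0.0017, -0.0003]
 d [-0.0751, 0.0003, 0.0806] turn [0.0002, -0.0017, -0.0003]
```

View pics/p5.png

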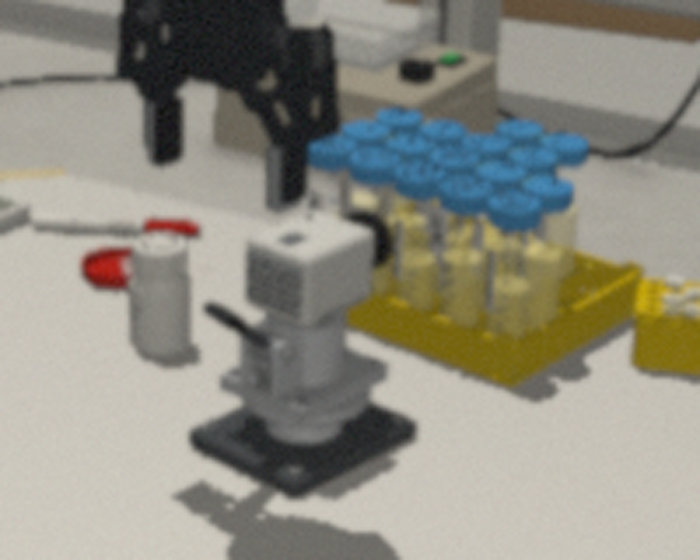

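The lever is now raised, at (235,325), the camera is undisturbed and the gripper is clear above.

To row units: 0.08 m / 0.8 = 0.1, -0.075 m / 0.8 = -0.0938.

Request:
{"method": "move_arm", "body": {
  "plan": [
    {"delta_pos": [-0.0625, 0, 0], "turn": [0, 0, 0], "fingers": 0},
    {"delta_pos": [-0.0938, 0, 0.025], "turn": [0, 0, 0], "fingers": 0},
    {"delta_pos": [-0.0938, 0, 0.05], "turn": [0, 0, 0], "fingers": 0},
    {"delta_pos": [-0.0938, 0, 0.075], "turn": [0, 0, 0], "fingers": 0},
    {"delta_pos": [-0.0938, 0, 0.1], "turn": [0, 0, 0], "fingers": 0},
    {"delta_pos": [-0.0938, 0, 0.1], "turn": [0, 0, 0], "fingers": 0},
    {"delta_pos": [-0.0938, 0, 0.1], "turn": [0, 0, 0], "fingers": 0.2}
  ],
  "force": 20
}}

```text
clock: 6.08
position: [0.5566, -0.255, 0.1094]
ee_rot: [0.122, 0.993, 0.0, 0.0]
ft_force: [-0.1, 0.1, -0.8]
grip_width: 0.82
grasp_force: 0.0
```

Request:
{"method": "move_arm", "body": {
  "plan": [
    {"delta_pos": [0, 0, 0], "turn": [0, 0, 0], "fingers": 0.3},
    {"delta_pos": [0, 0, 0], "turn": [0, 0, 0], "fingers": 0.34},
    {"delta_pos": [0, 0, 0], "turn": [0, 0, 0], "fingers": 0.38},
    {"delta_pos": [0, 0, 0], "turn": [0, 0, 0], "fingers": 0.44},
    {"delta_pos": [0, 0, 0], "turn": [0, 0, 0], "fingers": 0.6},
    {"delta_pos": [0, 0, 0], "turn": [0, 0, 0], "fingers": 0.6},
    {"delta_pos": [0, 0, 0], "turn": [0, 0, 0], "fingers": 0.6}
  ],
  "force": 30
}}

```text
clock: 6.95
position: [0.5577, -0.2533, 0.1095]
ee_rot: [0.121, 0.993, 0.001, 0.001]
ft_force: [2.2, 6.7, 5.3]
grip_width: 0.584
grasp_force: 31.8
```

Run:
```python
from h import *
o=st();print(o['ee_rot'],o['torque'])
```

```text
t 6.95 p [0.5577, -0.2533, 0.1095] f [2.17, 6.65, 5.3] w 0.5839310380888902 g 31.78614377975464
[1.21363397e-01 9.92607326e-01 1.02800906e-03 7.52034664e-04] [ 1.4259368  -0.26571762 -0.03429492]
```

To row units: 0.002 m / 0.8 = 0.0025, -0.001 m / 0.8 = -0.0013.

Request:
{"method": "move_arm", "body": {
  "plan": [
    {"delta_pos": [0, 0.0013, 0], "turn": [0, 0, 0], "fingers": 0.6},
    {"delta_pos": [0, 0.0025, -0.0006], "turn": [0, 0, 0], "fingers": 0.6},
    {"delta_pos": [0, 0.0025, -0.0013], "turn": [0, 0, 0], "fingers": 0.6},
    {"delta_pos": [0, 0.0025, -0.0013], "turn": [0, 0, 0], "fingers": 0.6}
  ],
  "force": 32
}}

```text
clock: 7.45
position: [0.5572, -0.2529, 0.1096]
ee_rot: [0.122, 0.993, -0.0, 0.0]
ft_force: [6.4, 1.9, -3.8]
grip_width: 0.588
grasp_force: 33.8
```

Run:
```python
from h import *
o=st();print(o['ee_rot'],o['torque'])
```

```text
t 7.45 p [0.5572, -0.2529, 0.1096] f [6.39, 1.9, -3.78] w 0.5875132305746705 g 33.75185430049896
[ 1.22066494e-01  9.92521906e-01 -3.42538087e-05  1.90598252e-04] [ 0.20459235 -1.21287251 -0.06959542]
```

To row units: -0.003 m / 0.8 = -0.0038, -0.001 m / 0.8 = -0.0013.

Request:
{"method": "move_arm", "body": {
  "plan": [
    {"delta_pos": [-0.0013, 0, 0], "turn": [0, 0, 0], "fingers": 0.6},
    {"delta_pos": [-0.0019, 0.0005, -0.0013], "turn": [0, 0, 0], "fingers": 0.6},
    {"delta_pos": [-0.0019, 0.0005, -0.0025], "turn": [0, 0, 0], "fingers": 0.6},
    {"delta_pos": [-0.0019, 0.0005, -0.0038], "turn": [0, 0, 0], "fingers": 0.6},
    {"delta_pos": [-0.0019, 0.0005, -0.0038], "turn": [0, 0, 0], "fingers": 0.6}
  ],
  "force": 34
}}

```text
clock: 8.07
position: [0.5582, -0.2533, 0.1127]
ee_rot: [0.122, 0.992, -0.0, -0.0]
ft_force: [-0.1, 0.3, -7.2]
grip_width: 0.584
grasp_force: 36.2
```

Run:
```python
from h import *
o=st();print(o['ee_rot'],o['torque'])
```

```text
t 8.07 p [0.5582, -0.2533, 0.1127] f [-0.13, 0.34, -7.2] w 0.5835325353456774 g 36.19803428649902
[ 1.22311355e-01  9.92491751e-01 -1.03894710e-04 -2.14683953e-04] [ 0.00470834 -0.06538612 -0.01968628]
```

```bash
cat > m2.py <<'E'
from h import *
def cast(c,uv,z):
    xd=(uv[:,0]-c['cx'])/c['fx'];yd=(uv[:,1]-c['cy'])/c['fy'];x,y=xd.copy(),yd.copy()
    for _ in range(8): s=1+c['k1']*(x*x+y*y);x=xd/s;y=yd/s
    D=np.stack([x,y,np.ones_like(x)],1)@c['R'];C=-c['R'].T@c['t']
    return (C+D*((z-C[2])/D[:,2])[:,None])[:,:2]
if __name__=='__main__':
  for n in('top','scene'):
    c=dict(np.load(n+'0.npz'));W=cloud(c);gray=c['color'].max(-1).astype(int);z=W[...,2]
    res={}
    for nm,ctr,h,Z,lim in(('stand',(.521,.102),.085,.014,(.008,.022)),('dock',(.554,-.254),.075,.012,(.006,.02))):
        b=(abs(W[...,0]-ctr[0])<h)&(abs(W[...,1]-ctr[1])<h)
        m=(b&(z>lim[0])&(z<lim[1])&(gray<105)).astype(np.uint8)
        m=cv2.morphologyEx(m,cv2.MORPH_OPEN,np.ones((2,2),np.uint8))
        v,u=np.nonzero(m);P=cast(c,np.stack([u,v],1).astype(float),Z)*1000
        r=cv2.minAreaRect(P.astype(np.float32));print(n,nm,np.round(r[0],2),np.round(r[1],1),round(r[2],2));res[nm]=np.array(r[0])
    print('diff',res['stand']-res['dock'])
    b=(abs(W[...,0]-.521)<.06)&(abs(W[...,1]-.102)<.06)
    m=(b&(z>.076)&(z<.1)&(gray>100)).astype(np.uint8)
    v,u=np.nonzero(m);P=cast(c,np.stack([u,v],1).astype(float),.0875)*1000
    print('disc',cv2.minEnclosingCircle(P.astype(np.float32)),cv2.fitEllipse(cv2.convexHull(P.astype(np.float32))),'z med',np.median(z[m>0]))
    m=b&(z>.1);Q=W[m]
    from scipy.optimize import least_squares
    s=least_squares(lambda p:np.linalg.norm(Q-p,axis=1)-.015,[.521,.102,.112],loss='soft_l1',f_scale=.001);print('ball',s.x.round(4))
    q=b&(z>.078)&(gray<75);v,u=np.nonzero(q);print('pin-ish',[ (int(a),int(bb),*np.round(W[bb,a],3)) for a,bb in zip(u,v)][:6])
E
python3 m2.py
```

```text
top stand [520.8  100.31] [120.1 120.3] 2.32
top dock [ 553.59 -255.11] [ 89.4 110.5] 75.93
diff [-32.78515625 355.42802429]
disc ((522.8800048828125, 102.63075256347656), 39.77537155151367) ((522.9345092773438, 102.9831771850586), (78.2196044921875, 78.79188537597656), 91.09953308105469) z med 0.08836249062467864
ball [0.523  0.1026 0.1124]
pin-ish [(213, 280, np.float64(0.555), np.float64(0.104), np.float64(0.1)), (214, 280, np.float64(0.554), np.float64(0.102), np.float64(0.102)), (214, 281, np.float64(0.553), np.float64(0.102), np.float64(0.101)), (215, 281, np.float64(0.554), np.float64(0.102), np.float64(0.094)), (216, 281, np.float64(0.554), np.float64(0.101), np.float64(0.089)), (213, 282, np.float64(0.551), np.float64(0.105), np.float64(0.1))]
scene stand [513.25  94.06] [123.1 125.9] 3.05
scene dock [ 547.04 -260.25] [ 95.1 113.1] 74.95
diff [-33.78979492 354.31550598]
disc ((522.7821044921875, 101.2834701538086), 52.34824752807617) ((520.1376953125, 102.13041687011719), (79.54049682617188, 103.12586212158203), 127.79405212402344) z med 0.08815675322542253
ball [0.5232 0.1053 0.1126]
pin-ish [(230, 231, np.float64(0.525), np.float64(0.093), np.float64(0.109)), (224, 238, np.float64(0.52), np.float64(0.109), np.float64(0.09)), (228, 238, np.float64(0.521), np.float64(0.097), np.float64(0.092)), (229, 238, np.float64(0.525), np.float64(0.098), np.float64(0.091)), (223, 239, np.float64(0.51), np.float64(0.103), np.float64(0.092)), (224, 239, np.float64(0.517), np.float64(0.106), np.float64(0.089))]
```

To row units: -0.13 m / 0.8 = -0.1625, -0.11 m / 0.8 = -0.1375.

Request:
{"method": "move_arm", "body": {
  "plan": [
    {"delta_pos": [0, 0, -0.0125], "turn": [0, 0, 0], "fingers": 0.6},
    {"delta_pos": [0, 0, -0.0313], "turn": [0, 0, 0], "fingers": 0.6},
    {"delta_pos": [0, 0, -0.05], "turn": [0, 0, 0], "fingers": 0.6},
    {"delta_pos": [0, 0, -0.075], "turn": [0, 0, 0], "fingers": 0.6},
    {"delta_pos": [0, 0, -0.1063], "turn": [0, 0, 0], "fingers": 0.6},
    {"delta_pos": [0, 0, -0.1375], "turn": [0, 0, 0], "fingers": 0.6},
    {"delta_pos": [0, 0, -0.1625], "turn": [0, 0, 0], "fingers": 0.6},
    {"delta_pos": [0, 0, -0.1625], "turn": [0, 0, 0], "fingers": 0.6}
  ],
  "force": 34
}}

```text
clock: 9.07
position: [0.5592, -0.2536, 0.2451]
ee_rot: [0.122, 0.993, -0.0, 0.002]
ft_force: [0.2, -0.9, -8.0]
grip_width: 0.58
grasp_force: 36.8
```

```bash
sed -i 's/np.ones((2,2),np.uint8)/np.ones((3,3),np.uint8)/' m2.py; python3 m2.py | grep -v pin
python3 - <<'E'
from h import *
from m2 import cast
c=dict(np.load('top0.npz'));W=cloud(c);gray=c['color'].max(-1).astype(int);z=W[...,2]
b=(abs(W[...,0]-.56)<.075)&(abs(W[...,1]+.255)<.06)&(z>.125)&(z<.15)
for th in(90,120):
    m=(b&(gray>th)).astype(np.uint8);n,l,s,_=cv2.connectedComponentsWithStats(m);m=l==1+s[1:,4].argmax()
    v,u=np.nonzero(m);P=cast(c,np.stack([u,v],1).astype(float),.139)*1000
    r=cv2.minAreaRect(P.astype(np.float32));print('body',np.round(r[0],2),np.round(r[1],1),r[2],P.mean(0))
go([.5245,.103,.235],2.4)
E
```

```text
top stand [522.89 102.25] [120.2 120.4] 2.31
top dock [ 555.68 -253.31] [ 89.4 110.4] 75.93
diff [-32.79309082 355.56051636]
disc ((522.8800048828125, 102.63075256347656), 39.77537155151367) ((522.9345092773438, 102.9831771850586), (78.2196044921875, 78.79188537597656), 91.09953308105469) z med 0.08836249062467864
ball [0.523  0.1026 0.1124]
scene stand [516.4   99.53] [123.1 127.1] 2.2
scene dock [ 549.56 -257.02] [ 94.2 113.6] 74.91
diff [-33.16204834 356.54914093]
disc ((522.7821044921875, 101.2834701538086), 52.34824752807617) ((520.1376953125, 102.13041687011719), (79.54049682617188, 103.12586212158203), 127.79405212402344) z med 0.08815675322542253
ball [0.5232 0.1053 0.1126]
body [ 558.18 -252.78] [50.9 60.6] 76.01927185058594 [ 558.47603193 -253.4669754 ]
body [ 558.26 -253.61] [47.  59.8] 76.509033203125 [ 558.76374792 -253.89139292]
 d [0.1202, 0.3375, 0.0097] turn [-0.0005, 0.0036, -0.2869]
```

To row units: 0.337 m / 0.8 = 0.4213, 0.32 m / 0.8 = 0.4, -0.25 rad / 1.5708 = -0.1592.

Request:
{"method": "move_arm", "body": {
  "plan": [
    {"delta_pos": [0.0088, 0.025, 0], "turn": [0, 0, -0.0127], "fingers": 0.6},
    {"delta_pos": [0.025, 0.0688, 0], "turn": [0, 0, -0.0318], "fingers": 0.6},
    {"delta_pos": [0.0438, 0.1188, 0], "turn": [0, 0, -0.0509], "fingers": 0.6},
    {"delta_pos": [0.0625, 0.1688, 0], "turn": [0, 0, -0.0764], "fingers": 0.6},
    {"delta_pos": [0.08, 0.2188, 0], "turn": [0, 0, -0.0955], "fingers": 0.6},
    {"delta_pos": [0.0975, 0.2688, 0], "turn": [0, 0, -0.1146], "fingers": 0.6},
    {"delta_pos": [0.115, 0.3188, 0], "turn": [0, 0, -0.1401], "fingers": 0.6},
    {"delta_pos": [0.1313, 0.3625, 0], "turn": [0, 0, -0.1592], "fingers": 0.6},
    {"delta_pos": [0.1438, 0.4, 0], "turn": [0, 0, -0.1751], "fingers": 0.6},
    {"delta_pos": [0.15, 0.4213, 0], "turn": [0, 0, -0.1821], "fingers": 0.6},
    {"delta_pos": [0.15, 0.4213, 0], "turn": [0, 0, -0.1821], "fingers": 0.6},
    {"delta_pos": [0.15, 0.4213, 0], "turn": [0, 0, -0.1821], "fingers": 0.6}
  ]
}}

```text
clock: 10.58
position: [0.5241, 0.1016, 0.2427]
ee_rot: [-0.02, 1.0, -0.0, 0.0]
ft_force: [0.6, -0.7, -7.1]
grip_width: 0.581
grasp_force: 37.2
```

Run:
```python
from h import *
o=st(); go([.5253,.103,.20],2.3); print(o['torque'])
```

```text
t 10.57 p [0.5241, 0.1016, 0.2427] f [0.58, -0.74, -7.06] w 0.5809655241495881 g 37.22456753253937
 d [-0.0013, 0.0014, 0.0427] turn [-0.0008, 0.0, -0.0011]
[-0.05394758 -0.02916711 -0.02105382]
```

To row units: 0.04 m / 0.8 = 0.05, 0.034 m / 0.8 = 0.0425.

Request:
{"method": "move_arm", "body": {
  "plan": [
    {"delta_pos": [-0.0013, 0.0013, 0.0125], "turn": [0, 0, 0], "fingers": 0.6},
    {"delta_pos": [-0.0013, 0.0019, 0.0275], "turn": [0, 0, 0], "fingers": 0.6},
    {"delta_pos": [-0.0013, 0.0019, 0.0425], "turn": [0, 0, 0], "fingers": 0.6},
    {"delta_pos": [-0.0013, 0.0019, 0.05], "turn": [0, 0, 0], "fingers": 0.6},
    {"delta_pos": [-0.0013, 0.0019, 0.05], "turn": [0, 0, 0], "fingers": 0.6},
    {"delta_pos": [-0.0013, 0.0019, 0.05], "turn": [0, 0, 0], "fingers": 0.6}
  ]
}}

```text
clock: 11.32
position: [0.5249, 0.1047, 0.2032]
ee_rot: [-0.021, 1.0, 0.0, 0.0]
ft_force: [-0.1, 0.1, -6.8]
grip_width: 0.585
grasp_force: 37.1
```

Run:
```python
from h import *
from m2 import cast
o=st(); go([.5253,.103,.18],2.3); print(o['torque'])
c=camera('scene'); a=cv2.resize(c['color'][170:300,170:290,::-1],None,fx=4,fy=4,interpolation=cv2.INTER_CUBIC)
cv2.imwrite('pics/p6.png',a)
```

```text
t 11.32 p [0.5249, 0.1047, 0.2032] f [-0.06, 0.07, -6.77] w 0.5850653696246193 g 37.11344361305237
 d [-0.0003, -0.0017, 0.0232] turn [0.0003, 0.0006, 0.0011]
[ 0.02080189 -0.05171476  0.05284289]
```

View pics/p6.png

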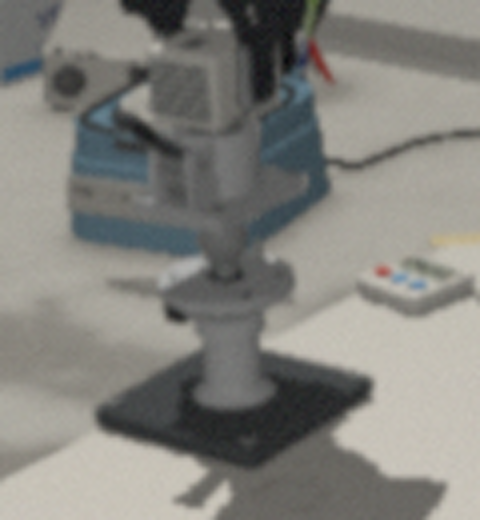

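The camera hangs level just over the stand's ball at (225,235), its plate at (190,205).

To row units: 0.01 m / 0.8 = 0.0125, 0.008 m / 0.8 = 0.01.

Request:
{"method": "move_arm", "body": {
  "plan": [
    {"delta_pos": [0, -0.0019, 0], "turn": [0, 0, 0], "fingers": 0.6},
    {"delta_pos": [0, -0.0019, 0.0025], "turn": [0, 0, 0], "fingers": 0.6},
    {"delta_pos": [0, -0.0019, 0.005], "turn": [0, 0, 0], "fingers": 0.6},
    {"delta_pos": [0, -0.0019, 0.0075], "turn": [0, 0, 0], "fingers": 0.6},
    {"delta_pos": [0, -0.0019, 0.01], "turn": [0, 0, 0], "fingers": 0.6},
    {"delta_pos": [0, -0.0019, 0.0125], "turn": [0, 0, 0], "fingers": 0.6},
    {"delta_pos": [0, -0.0019, 0.0125], "turn": [0, 0, 0], "fingers": 0.6}
  ]
}}

```text
clock: 12.25
position: [0.5247, 0.1032, 0.1926]
ee_rot: [-0.021, 1.0, -0.0, -0.0]
ft_force: [-0.0, 0.0, -7.5]
grip_width: 0.583
grasp_force: 37.1
```

Run:
```python
from h import *
o=st(); go([.5253,.103,.18],2.3); print(o['torque'])
```

```text
t 12.25 p [0.5247, 0.1032, 0.1926] f [-0.03, 0.0, -7.46] w 0.5825914172459674 g 37.122350335121155
 d [-0.0006, -0.0002, 0.0126] turn [-0.0, -0.0003, 0.0011]
[ 0.00074849 -0.05708923 -0.0014432 ]
```

To row units: 0.011 m / 0.8 = 0.0138, 0.009 m / 0.8 = 0.0113.

Request:
{"method": "move_arm", "body": {
  "plan": [
    {"delta_pos": [-0.0006, 0, 0.0013], "turn": [0, 0, 0], "fingers": 0.6},
    {"delta_pos": [-0.0006, 0, 0.0038], "turn": [0, 0, 0], "fingers": 0.6},
    {"delta_pos": [-0.0006, 0, 0.0063], "turn": [0, 0, 0], "fingers": 0.6},
    {"delta_pos": [-0.0006, 0, 0.0088], "turn": [0, 0, 0], "fingers": 0.6},
    {"delta_pos": [-0.0006, 0, 0.0113], "turn": [0, 0, 0], "fingers": 0.6},
    {"delta_pos": [-0.0006, 0, 0.0138], "turn": [0, 0, 0], "fingers": 0.6},
    {"delta_pos": [-0.0006, 0, 0.0138], "turn": [0, 0, 0], "fingers": 0.6}
  ]
}}

```text
clock: 13.12
position: [0.5252, 0.1032, 0.1816]
ee_rot: [-0.021, 1.0, -0.0, -0.0]
ft_force: [0.7, -0.2, -5.7]
grip_width: 0.583
grasp_force: 37.1
```

Run:
```python
from h import *
o=st(); go([.5253,.103,.17],2.3); print(o['torque'])
```

```text
t 13.12 p [0.5252, 0.1032, 0.1816] f [0.67, -0.15, -5.7] w 0.5827707606205931 g 37.126225233078
 d [-0.0001, -0.0002, 0.0116] turn [-0.0, -0.0003, 0.0011]
[-0.03185828 -0.07817637 -0.0558418 ]
```

To row units: 0.007 m / 0.8 = 0.0088, -0.0003 m / 0.8 = -0.0004.

Request:
{"method": "move_arm", "body": {
  "plan": [
    {"delta_pos": [-0.0004, 0, 0.0013], "turn": [0, 0, 0], "fingers": 0.6},
    {"delta_pos": [-0.0004, 0, 0.0038], "turn": [0, 0, 0], "fingers": 0.6},
    {"delta_pos": [-0.0004, 0, 0.0063], "turn": [0, 0, 0], "fingers": 0.6},
    {"delta_pos": [-0.0004, 0, 0.0088], "turn": [0, 0, 0], "fingers": 0.6},
    {"delta_pos": [-0.0004, 0, 0.0088], "turn": [0, 0, 0], "fingers": 0.6}
  ]
}}

```text
clock: 13.75
position: [0.5255, 0.1032, 0.1746]
ee_rot: [-0.021, 1.0, -0.0, -0.0]
ft_force: [-0.1, 0.4, -7.8]
grip_width: 0.586
grasp_force: 37.1
```

Run:
```python
from h import *
o=st(); print(o['torque'])
```

```text
t 13.75 p [0.5255, 0.1032, 0.1746] f [-0.11, 0.4, -7.79] w 0.5860990047687967 g 37.12078928947449
[-0.0642746  -0.01986611  0.04732861]
```

Free inside the bore. Now the pin region, in small steps.

To row units: 0.005 m / 0.8 = 0.0063, 0.004 m / 0.8 = 0.005.

Request:
{"method": "move_arm", "body": {
  "plan": [
    {"delta_pos": [0, 0, 0.0013], "turn": [0, 0, 0], "fingers": 0.6},
    {"delta_pos": [0, 0, 0.0025], "turn": [0, 0, 0], "fingers": 0.6},
    {"delta_pos": [0, 0, 0.0038], "turn": [0, 0, 0], "fingers": 0.6},
    {"delta_pos": [0, 0, 0.005], "turn": [0, 0, 0], "fingers": 0.6},
    {"delta_pos": [0, 0, 0.0063], "turn": [0, 0, 0], "fingers": 0.6},
    {"delta_pos": [0, 0, 0.0063], "turn": [0, 0, 0], "fingers": 0.6}
  ]
}}

```text
clock: 14.5
position: [0.5255, 0.1034, 0.1697]
ee_rot: [-0.021, 1.0, 0.0, 0.0]
ft_force: [0.5, 1.9, -6.7]
grip_width: 0.582
grasp_force: 37.4
```

Run:
```python
from h import *
o=st(); print(o['torque'])
```

```text
t 14.5 p [0.5255, 0.1034, 0.1697] f [0.46, 1.93, -6.75] w 0.5816466937044094 g 37.374202609062195
[0.60597201 0.02377354 0.02930045]
```

To row units: 0.003 m / 0.8 = 0.0038, 0.002 m / 0.8 = 0.0025.

Request:
{"method": "move_arm", "body": {
  "plan": [
    {"delta_pos": [0, 0.0008, 0], "turn": [0, 0, 0], "fingers": 0.6},
    {"delta_pos": [0, 0.0008, 0.0013], "turn": [0, 0, 0], "fingers": 0.6},
    {"delta_pos": [0, 0.0008, 0.0025], "turn": [0, 0, 0], "fingers": 0.6},
    {"delta_pos": [0, 0.0008, 0.0038], "turn": [0, 0, 0], "fingers": 0.6},
    {"delta_pos": [0, 0.0008, 0.0038], "turn": [0, 0, 0], "fingers": 0.6}
  ]
}}

```text
clock: 15.12
position: [0.5255, 0.1037, 0.1666]
ee_rot: [-0.021, 1.0, -0.0, -0.0]
ft_force: [-0.1, 0.9, -7.9]
grip_width: 0.587
grasp_force: 37.1
```

Run:
```python
from h import *
o=st(); print(o['torque'])
```

```text
t 15.12 p [0.5255, 0.1037, 0.1666] f [-0.06, 0.88, -7.89] w 0.5866322321565025 g 37.14693009853363
[ 0.1423631  -0.05013295  0.04909357]
```

Request:
{"method": "move_arm", "body": {
  "plan": [
    {"delta_pos": [0, 0.0005, 0.0013], "turn": [0, 0, 0], "fingers": 0.6},
    {"delta_pos": [0, 0.0005, 0.0025], "turn": [0, 0, 0], "fingers": 0.6},
    {"delta_pos": [0, 0.0005, 0.0038], "turn": [0, 0, 0], "fingers": 0.6},
    {"delta_pos": [0, 0.0005, 0.005], "turn": [0, 0, 0], "fingers": 0.6},
    {"delta_pos": [0, 0.0005, 0.0063], "turn": [0, 0, 0], "fingers": 0.6},
    {"delta_pos": [0, 0.0005, 0.0075], "turn": [0, 0, 0], "fingers": 0.6},
    {"delta_pos": [0, 0.0005, 0.0075], "turn": [0, 0, 0], "fingers": 0.6}
  ]
}}

```text
clock: 16.0
position: [0.5255, 0.1042, 0.1607]
ee_rot: [-0.021, 1.0, 0.0, -0.0]
ft_force: [0.2, -0.0, -6.8]
grip_width: 0.583
grasp_force: 37.1
```

Run:
```python
from h import *
o=st(); print(o['torque'])
```

```text
t 16.0 p [0.5255, 0.1042, 0.1607] f [0.25, -0.03, -6.81] w 0.582869960839153 g 37.14704096317291
[-0.0226366  -0.02424554 -0.02110896]
```

Free again. Expected home is about TCP z 0.157; I'll approach in 0.5 mm steps.

To row units: 0.0032 m / 0.8 = 0.004, 0.0026 m / 0.8 = 0.0033.

Request:
{"method": "move_arm", "body": {
  "plan": [
    {"delta_pos": [0, 0, 0.0009], "turn": [0, 0, 0], "fingers": 0.6},
    {"delta_pos": [0, 0, 0.0018], "turn": [0, 0, 0], "fingers": 0.6},
    {"delta_pos": [0, 0, 0.0025], "turn": [0, 0, 0], "fingers": 0.6},
    {"delta_pos": [0, 0, 0.0033], "turn": [0, 0, 0], "fingers": 0.6},
    {"delta_pos": [0, 0, 0.004], "turn": [0, 0, 0], "fingers": 0.6},
    {"delta_pos": [0, 0, 0.004], "turn": [0, 0, 0], "fingers": 0.6}
  ]
}}

```text
clock: 16.75
position: [0.5255, 0.1042, 0.1575]
ee_rot: [-0.021, 1.0, 0.0, -0.0]
ft_force: [-0.2, -0.7, -7.1]
grip_width: 0.585
grasp_force: 37.2
```

Run:
```python
from h import *
o=st(); print(o['torque'])
```

```text
t 16.75 p [0.5255, 0.1042, 0.1575] f [-0.17, -0.71, -7.06] w 0.5851129905651901 g 37.17387914657593
[-0.06433824 -0.07662809 -0.00839243]
```

To row units: 0.0015 m / 0.8 = 0.0019, 0.001 m / 0.8 = 0.0013.

Request:
{"method": "move_arm", "body": {
  "plan": [
    {"delta_pos": [0, -0.0001, 0.0006], "turn": [0, 0, 0], "fingers": 0.6},
    {"delta_pos": [0, -0.0001, 0.0013], "turn": [0, 0, 0], "fingers": 0.6},
    {"delta_pos": [0, -0.0001, 0.0019], "turn": [0, 0, 0], "fingers": 0.6},
    {"delta_pos": [0, -0.0001, 0.0019], "turn": [0, 0, 0], "fingers": 0.6}
  ]
}}

```text
clock: 17.25
position: [0.5258, 0.1041, 0.1566]
ee_rot: [-0.021, 1.0, 0.0, 0.0]
ft_force: [-1.3, -0.2, 0.3]
grip_width: 0.584
grasp_force: 37.0
```

Run:
```python
from h import *
o=st(); print(o['torque'])
```

```text
t 17.25 p [0.5258, 0.1041, 0.1566] f [-1.34, -0.22, 0.33] w 0.5837710177683167 g 36.99824810028076
[-0.3607307   0.42569554  0.03343003]
```

Request:
{"method": "move_arm", "body": {
  "plan": [
    {"delta_pos": [0, 0, 0.0004], "turn": [0, 0, 0], "fingers": 0.6},
    {"delta_pos": [0, 0, 0.0008], "turn": [0, 0, 0], "fingers": 0.6},
    {"delta_pos": [0, 0, 0.0008], "turn": [0, 0, 0], "fingers": 0.6}
  ]
}}

```text
clock: 17.62
position: [0.5259, 0.1041, 0.1565]
ee_rot: [-0.021, 1.0, 0.0, 0.0]
ft_force: [-3.8, -0.8, 8.6]
grip_width: 0.586
grasp_force: 36.9
```

Run:
```python
from h import *
o=st(); print(o['torque'],o['ee_rot'])
```

```text
t 17.62 p [0.5259, 0.1041, 0.1565] f [-3.79, -0.83, 8.61] w 0.5855067186270935 g 36.94440186023712
[-0.66545378  1.03013246 -0.01885227] [-2.06033315e-02  9.99787593e-01  2.99061693e-04  4.27637751e-04]
```

Seated firmly. Release.

To row units: -0.08 m / 0.8 = -0.1, -0.07 m / 0.8 = -0.0875.

Request:
{"method": "move_arm", "body": {
  "plan": [
    {"delta_pos": [0, 0, -0.0008], "turn": [0, 0, 0], "fingers": 0.55},
    {"delta_pos": [0, 0, -0.0008], "turn": [0, 0, 0], "fingers": 0.35},
    {"delta_pos": [0, 0, -0.0008], "turn": [0, 0, 0], "fingers": 0.2},
    {"delta_pos": [0, 0, -0.0008], "turn": [0, 0, 0], "fingers": 0},
    {"delta_pos": [0, 0, -0.0008], "turn": [0, 0, 0], "fingers": 0},
    {"delta_pos": [0, 0, -0.0375], "turn": [0, 0, 0], "fingers": 0},
    {"delta_pos": [0, 0, -0.0875], "turn": [0, 0, 0], "fingers": 0},
    {"delta_pos": [0, 0, -0.1], "turn": [0, 0, 0], "fingers": 0},
    {"delta_pos": [0, 0, -0.1], "turn": [0, 0, 0], "fingers": 0}
  ]
}}

```text
clock: 18.75
position: [0.5257, 0.1042, 0.2356]
ee_rot: [-0.021, 1.0, 0.0, 0.0]
ft_force: [-0.2, 0.7, -0.7]
grip_width: 1.002
grasp_force: 0.0
```

Run:
```python
from h import *
o=st()
c=camera('scene'); a=cv2.resize(c['color'][170:300,170:290,::-1],None,fx=4,fy=4,interpolation=cv2.INTER_CUBIC)
cv2.imwrite('pics/p7.png',a)
W=cloud(c);b=(abs(W[...,0]-.525)<.06)&(abs(W[...,1]-.103)<.04)&(W[...,2]<.2);z=W[...,2][b]
print(np.histogram(z,np.arange(.16,.205,.003)))
a=np.radians(2.3);d=np.array([np.cos(a),np.sin(a)]);ax=np.array([.5258,.1041])-.0023*d
for s in(-.078,-.083): print(s,ax+s*d)
go([*(ax-.075*d),.236],2.3)
```

```text
t 18.75 p [0.5257, 0.1042, 0.2356] f [-0.19, 0.75, -0.66] w 1.0024025457111627 g 0.0
(array([ 49,  43,  50,  47,  47,  51,  59,  70, 146,  19,   0,   0,   0,
         0]), array([0.16 , 0.163, 0.166, 0.169, 0.172, 0.175, 0.178, 0.181, 0.184,
       0.187, 0.19 , 0.193, 0.196, 0.199, 0.202]))
-0.078 [0.44556469 0.10087742]
-0.083 [0.44056872 0.10067676]
 d [0.0767, 0.0001, -0.0012] turn [-0.0001, -0.0007, 0.0011]
```

View pics/p7.png

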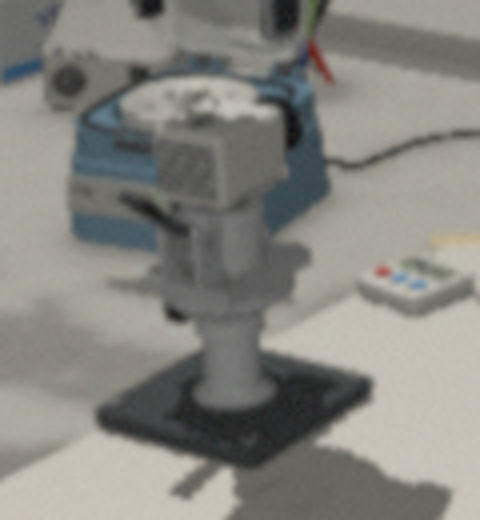

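The camera is flush on the stand's seat (plate at (230,285)), and the lever is still raised at (150,212). Next I'll shut the fingers and move above the lever.

To row units: 0.077 m / 0.8 = 0.0963, 0.03 m / 0.8 = 0.0375.

Request:
{"method": "move_arm", "body": {
  "plan": [
    {"delta_pos": [0.0375, 0, 0], "turn": [0, 0, 0], "fingers": 0.5},
    {"delta_pos": [0.0813, 0, 0], "turn": [0, 0, 0], "fingers": 1},
    {"delta_pos": [0.0963, 0, 0], "turn": [0, 0, 0], "fingers": 1},
    {"delta_pos": [0.0963, 0, 0], "turn": [0, 0, 0], "fingers": 1},
    {"delta_pos": [0.0963, 0, 0.025], "turn": [0, 0, 0], "fingers": 1},
    {"delta_pos": [0.0963, 0, 0.055], "turn": [0, 0, 0], "fingers": 1},
    {"delta_pos": [0.0963, 0, 0.055], "turn": [0, 0, 0], "fingers": 1},
    {"delta_pos": [0.0963, 0, 0.055], "turn": [0, 0, 0], "fingers": 1}
  ]
}}

```text
clock: 19.8
position: [0.4493, 0.1009, 0.1921]
ee_rot: [-0.02, 1.0, -0.0, 0.0]
ft_force: [-0.2, 0.2, 1.0]
grip_width: -0.001
grasp_force: 0.0
```

Run:
```python
from h import *
o=st(); go([.4486,.101,.137],2.3)
```

```text
t 19.8 p [0.4493, 0.1009, 0.1921] f [-0.18, 0.23, 0.97] w -0.0005986643158860527 g 0.0
 d [0.0007, 0.0001, 0.0551] turn [-0.0003, 0.0005, 0.0007]
```

To row units: 0.022 m / 0.8 = 0.0275, 0.001 m / 0.8 = 0.0013.

Request:
{"method": "move_arm", "body": {
  "plan": [
    {"delta_pos": [0.0013, 0, 0.01], "turn": [0, 0, 0], "fingers": 1},
    {"delta_pos": [0.0013, 0, 0.015], "turn": [0, 0, 0], "fingers": 1},
    {"delta_pos": [0.0013, 0, 0.02], "turn": [0, 0, 0], "fingers": 1},
    {"delta_pos": [0.0013, 0, 0.0238], "turn": [0, 0, 0], "fingers": 1},
    {"delta_pos": [0.0013, 0, 0.0275], "turn": [0, 0, 0], "fingers": 1},
    {"delta_pos": [0.0013, 0, 0.0275], "turn": [0, 0, 0], "fingers": 1}
  ]
}}

```text
clock: 20.55
position: [0.4466, 0.101, 0.1696]
ee_rot: [-0.021, 1.0, 0.0, -0.001]
ft_force: [-8.3, -0.1, 8.9]
grip_width: -0.005
grasp_force: 4.4
```

Run:
```python
from h import *
o=st(); print(o['torque'])
```

```text
t 20.55 p [0.4466, 0.101, 0.1696] f [-8.29, -0.09, 8.86] w -0.004757331441437315 g 4.416752904653549
[-0.12294032  1.69234531 -0.06474898]
```

To row units: 0.016 m / 0.8 = 0.02, 0.01 m / 0.8 = 0.0125.

Request:
{"method": "move_arm", "body": {
  "plan": [
    {"delta_pos": [0.0038, 0, 0.0013], "turn": [0, 0, 0], "fingers": 1},
    {"delta_pos": [0.005, 0, 0.005], "turn": [0, 0, 0], "fingers": 1},
    {"delta_pos": [0.0075, 0, 0.0088], "turn": [0, 0, 0], "fingers": 1},
    {"delta_pos": [0.0088, 0, 0.0125], "turn": [0, 0, 0], "fingers": 1},
    {"delta_pos": [0.01, 0, 0.0163], "turn": [0, 0, 0], "fingers": 1},
    {"delta_pos": [0.0113, 0, 0.02], "turn": [0, 0, 0], "fingers": 1},
    {"delta_pos": [0.0119, 0, 0.02], "turn": [0, 0, 0], "fingers": 1}
  ]
}}

```text
clock: 21.42
position: [0.4381, 0.1004, 0.1532]
ee_rot: [-0.021, 1.0, -0.0, 0.0]
ft_force: [0.8, -0.4, 0.2]
grip_width: 0.002
grasp_force: 0.2
```

Run:
```python
from h import *
o=st(); print(o['torque'])
```

```text
t 21.43 p [0.4381, 0.1004, 0.1532] f [0.79, -0.37, 0.18] w 0.0017765557094011953 g 0.22765727480873466
[ 0.02763311 -0.07525065  0.04677306]
```

To row units: 0.0145 m / 0.8 = 0.0181, 0.012 m / 0.8 = 0.015.

Request:
{"method": "move_arm", "body": {
  "plan": [
    {"delta_pos": [0, 0, 0.005], "turn": [0, 0, 0], "fingers": 1},
    {"delta_pos": [0, 0, 0.01], "turn": [0, 0, 0], "fingers": 1},
    {"delta_pos": [0, 0, 0.015], "turn": [0, 0, 0], "fingers": 1},
    {"delta_pos": [0, 0, 0.0181], "turn": [0, 0, 0], "fingers": 1},
    {"delta_pos": [0, 0, 0.0181], "turn": [0, 0, 0], "fingers": 1}
  ]
}}

```text
clock: 22.05
position: [0.438, 0.1005, 0.139]
ee_rot: [-0.021, 1.0, 0.0, -0.0]
ft_force: [-2.5, -0.2, 6.2]
grip_width: -0.005
grasp_force: 2.6
```

Run:
```python
from h import *
o=st(); print(o['torque'])
c=camera('scene'); a=cv2.resize(c['color'][170:300,170:290,::-1],None,fx=4,fy=4,interpolation=cv2.INTER_CUBIC)
cv2.imwrite('pics/p8.png',a)
```

```text
t 22.05 p [0.438, 0.1005, 0.139] f [-2.5, -0.22, 6.17] w -0.004540547077303547 g 2.6149870455265045
[-0.11840054  0.5575587   0.0383335 ]
```

View pics/p8.png

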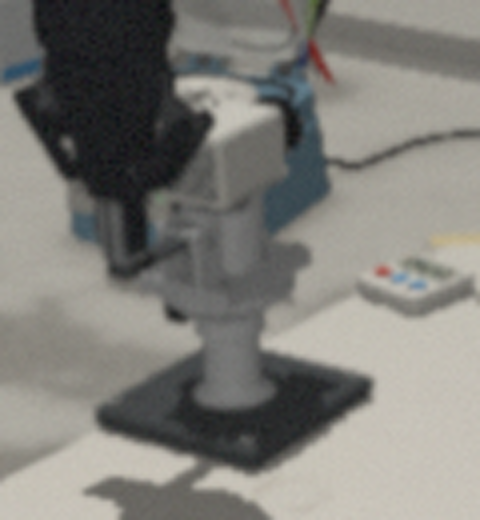

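The lever is down, under the fingertips at (125,270). Now I'll retreat upward and check it.

To row units: 0.15 m / 0.8 = 0.1875, -0.14 m / 0.8 = -0.175.

Request:
{"method": "move_arm", "body": {
  "plan": [
    {"delta_pos": [0, 0, -0.0125], "turn": [0, 0, 0], "fingers": 1},
    {"delta_pos": [0, 0, -0.05], "turn": [0, 0, 0], "fingers": 1},
    {"delta_pos": [0, 0, -0.1125], "turn": [0, 0, 0], "fingers": 1},
    {"delta_pos": [0, 0, -0.15], "turn": [0, 0, 0], "fingers": 1},
    {"delta_pos": [0, 0.075, -0.175], "turn": [0, 0, 0], "fingers": 1},
    {"delta_pos": [0, 0.15, -0.175], "turn": [0, 0, 0], "fingers": 1},
    {"delta_pos": [0, 0.1875, -0.175], "turn": [0, 0, 0], "fingers": 1},
    {"delta_pos": [0, 0.1875, -0.175], "turn": [0, 0, 0], "fingers": 1},
    {"delta_pos": [0, 0.1875, -0.175], "turn": [0, 0, 0], "fingers": 1}
  ]
}}

```text
clock: 23.22
position: [0.4323, 0.2495, 0.2793]
ee_rot: [-0.02, 1.0, -0.0, 0.0]
ft_force: [0.4, -0.7, -0.4]
grip_width: -0.002
grasp_force: 0.0
```

Run:
```python
from h import *
o=st()
c=camera('scene');t=camera('top')
a=cv2.resize(c['color'][170:300,170:290,::-1],None,fx=3.2,fy=3.2);b=cv2.resize(t['color'][150:410,150:490,::-1],(400,416))
cv2.imwrite('pics/p9.png',np.hstack([a,b]))
W=cloud(t);m=(abs(W[...,0]-.445)<.02)&(abs(W[...,1]-.101)<.006)&(W[...,2]>.06);print('lever z',np.percentile(W[...,2][m],[10,50,90]))
m=(abs(W[...,0]-.525)<.025)&(abs(W[...,1]-.103)<.02)&(W[...,2]>.15);print('top z',np.median(W[...,2][m]))
```

```text
t 23.23 p [0.4323, 0.2495, 0.2793] f [0.38, -0.74, -0.44] w -0.0022146825603312466 g 0.0
lever z [0.12706687 0.12926051 0.1310905 ]
top z 0.187555545560459
```

View pics/p9.png

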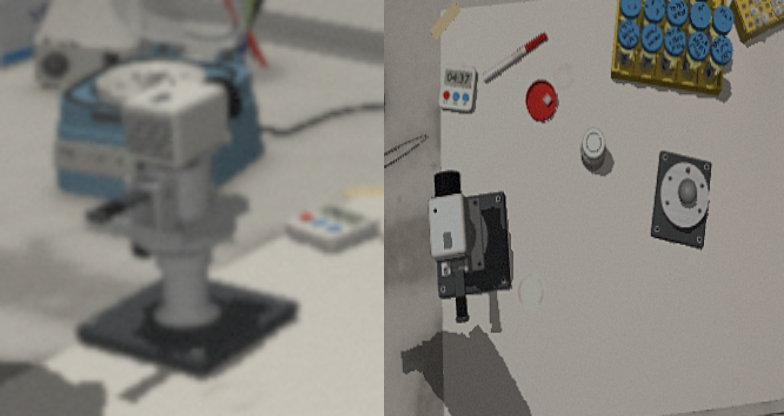

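The camera is home on the stand with its lever level (left picture, (110,210); lever top at 0.129 m, about 41 mm over the seat). The dock is empty at (685,195), and the bottle, timer and marker haven't moved.

```bash
python3 -c "from workcell import hand_in; print(hand_in())"
```

```text
the job is handed in; nothing more can be done
None
```

The camera is fully home on the working stand with its lever pressed down and locked; the job was handed in at about 23 s, with the gripper clear and the other bench items left alone.

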